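Refit the hinge pin and R-clip of a circuit-board holder

TASK

Refit the hinge of the circuit-board holder: push the block-headed pin all the way through the fork and the hinge eye between its cheeks, from the side that has the little ledge, until its head meets the cheek and sits upright on the ledge. Then take the R-clip from its stand and push its straight leg down through the cross-hole at the far end of the pin, until the bow has sprung over the pin and the black grip sits down on it.

Things in the scene. Friction and masses are not known exactly. Their poses are not given: they have to be found in the camera images.
- bore (a point): Centre of the board holder's hinge bore, 80 mm above the bench, midway between the fork cheeks. y runs along the bore: the pin enters from -y (ledge side) and moves to +y; x points to the green board, z up. Cheeks: aluminium, 12 mm thick, outer faces at y = -32 and +32 mm, 56 mm wide, tops 18 mm above this point; between them a 16 mm steel eye; all lined up, with 25 mm round holes
- ledge (a point): Middle of the top of the ledge on the outside of the -y cheek, 54 mm from the bore centre along its -y. The ledge is 44 mm long (y = -32 to -76 mm), 20 mm wide, its top 12.7 mm below the bore centre, level with the bottom of the hole: the pin's head stands on it. Axes as the bore
- holder: The board holder, fixed to the bench; origin on the bench below the bore centre, axes as the bore. Base plate 100 (x) x 120 (y) x 10 mm. The frame with the board is at x = 81 to 201, y = -62 to 62 mm, its top 86 mm above the bench. The fork's top is 98 mm and the eye's top 102 mm above the bench
- pin_head (a point): Middle of the head of the loose aluminium hinge pin (about 250 g), which starts lying on the bench. Head: a block 40 mm long (y), 26 wide (x), 42 tall (z), this point half-way up. The shank runs from its front face to +y, flush with it underneath, so its axis is 10 mm below this point. Fully home, the front face meets the -y cheek and this point is at y = -52 mm from the bore centre
- pin_hole (a point): Middle of the pin's cross-hole, on the shank's axis, 104 mm along +y from the head's middle; z along the hole (upright). Shank 22 mm diameter, 104 mm long, tapered nose ending 20 mm beyond this point. The hole is 8.4 mm wide, through, countersunk. With the pin home it is 52 mm from the bore centre along +y (20 mm outside the +y cheek), 1 to 1.5 mm below the bore's centre line
- clip_grip (a point): Middle of the black grip of the loose R-clip (about 60 g): a block 30 mm wide (x), 18 thick (y), 44 tall (z). Below it hang the straight leg at x = -6 mm (6 mm wire, tip 92 mm below this point) and the bow at x = +9 mm (same wire, curving in to the leg and flaring out, to 65 mm below). The clip's x-z plane must stand square across the pin: x across the shank, bow on either side
- stand: Grey stand of the clip, fixed; origin on the bench, below the slot's middle. Base 75 mm square, 85 mm tall. The clip starts upright in it, axes alike, its grip's underside resting on top and its wires in the slot; lift it straight up by 75 mm or more to clear. The grip overhangs the stand's top by 2 mm or more at its x sides, free for fingers
- clip_seat (a point): Point on the axis of the clip's straight leg, 11 mm below the grip's underside (33 mm below the grip's middle, at x = -6 mm from it). It meets the middle of the pin's cross-hole when the clip is fully home, the grip's underside then resting on the pin. Axes as the grip
- clip_tip (a point): Lower end of the clip's straight leg (6 mm wire, its last 12 mm tapering to a 2.4 mm end), 70 mm below the grip's underside
- bow (a joint): Opening of the clip's sprung bow (rad): 0 at rest, grows as the pin forces it away from the leg, to about 0.2 as the neck passes the pin, then springs back to near 0 (about 0.03). The push is roughly 4 to 12 N, beginning when the grip is still about 25 mm above the pin
There are look-alikes about, which are no part of the job. Of the things that look like the part that bears pin_head, the larger one is meant.

How it is judged:
By the outcome, as a careful person would: the job done as asked, in the order asked, and still so for the second after the job is handed in, with the robot touching nothing.
It also fails if it takes over 64 s, if anything falls off the work surface, if the arm or the gripper's body presses on something with over 40 N, if the wrist force passes 120 N, or if a joint passes its speed limit or range.

ROBOT

A 6-joint arm with a two-finger parallel gripper is mounted at the origin on the work surface. World frame = base frame: x ahead of the robot, y to its left, z up, the work surface at z = 0. Lengths are in m, angles in rad, forces in N, time in s.
With the tool pointing down it reaches from about 0.325 to 0.9 m from the base axis. Payload 3.5 kg.
Tool frame: the origin (TCP) lies at the centre of the arm's flange, where the gripper is bolted on; the fingertips stand 173 mm ahead of it and the grasp point (between the pads) lies 155 mm ahead of it; z points along the fingers, y is the line along which they close (so a half turn about z gives the same grasp; the last joint's range is limited). The gripper opens to 85 mm and grips with 20 to 120 N. Pads are 22 mm wide; open, the fingers measure 114 mm over their backs; the gripper's body (76 mm by 85 mm) begins 54 mm behind the grasp point. The pads swing forward as they close: fully open they stand 13 mm farther back than shut.
Start: joints at [-1.355, 0.276, -0.026, 1.268, 0, 1.467], TCP at [0.196, -0.594, 0.405] pointing down, gripper open.
Joint ranges: [-3.12, 3.12], [-0.85, 1.88], [-1.08, 1.24], [-1.95, 2.15], [-1.57, 1.53], [-3.14, 3.14]. Speed limits (rad/s): [2.57, 2.57, 3.14, 3.14, 3.14, 3.14].

INTERFACE

Orientations are given as a rotation vector (axis times angle).
In Python, from rig import ctrl, optics, order gives the robot as it stands.
- The arm moves only by the tool servo_tool, never from a script. Its argument "deltas" is text: rows parted by semicolons, each of 7 numbers parted by spaces: the turn, a rotation vector about the tool's x, y, z in degrees, then the shift along the tool's x, y, z in mm, then the opening, from 0 (shut) to 1 (fully open). A call has 1 to 8 rows; each row is the pose to reach, as a shift and turn from the pose commanded when the call began, along the tool's axes at that moment; what a row does not reach only later rows make up. A row lasts 1/10 s, in which the tool goes at most 50 mm and 8.59 degrees, less where a joint would pass 70% of its speed; a pose out of reach is approached as far as the arm can. A call with a gripper value outside its range is refused whole. The fingers move at their own pace and stop on an object; "newtons" is the grip in N (left out, the last holds). Time passes only in rows, so rows that repeat a pose let the fingers close. It gives the time, the measured TCP pose, the force, the opening and the grip force at its end, in the units of the state.
- ctrl.sense(): the state, without advancing time (a new reading comes with each control period).
- optics.camera(name): name is "scene" or "side" or "wrist"; returns a dict with "frame" (384x512x3 uint8, red, green, blue), "depth" (384x512 float32, m along the optical axis (not along the pixel's ray), 0 where there is no reading), "vfov" (degrees; the focal length in pixels is half the picture's height over the tangent of half this angle, whatever the lens; pixels are square), "cx", "cy" (the principal point, pixels), "D" ([k1, k2, p1, p2, k3] as OpenCV has them; the pictures are not rectified), "camera_from_world" (4x4, takes a point from world to camera coordinates). Camera axes: x right, y down, z forward; pixel columns grow to the right and rows downward; lengths in m; the calibration is good to about 2 mm. A picture is of the moment at which its call begins.
- order.job_done(): hands the job in; it is judged then, once.
The state is a dict: "t": time; "q": joint angles; "joint_velocities": joint speeds; "joint_efforts": joint torques, N m; "ee_pos": TCP position; "orientation": TCP orientation; "contact_force": force on the tool from outside, world axes, zero at the start; "torque": the same for the moment, N m; "finger_gap": opening from 0.0 (shut) to 1.0 (fully open); "gripper_force": force on a finger pad.
Only numpy, scipy, OpenCV 4.12 (cv2) and the standard library are available. Lean on these libraries where they do the work, as an engineer would, in place of code of your own. Each camera call takes 0.05 s, during which the arm holds its last target. There are 200 camera calls.

## Working session

There is one attempt and no reset: what is moved stays moved. The work goes in short steps, Python scripts to look and compute and a tool call to move; the robot and the scene stay as the last step left them, time stands still between calls to the robot, and variables do not carry over. Pictures are saved under pics/ and viewed, at most 14 in all, crops included, and the job is handed in when it is done.

Besides the shell and the picture viewer there is one more tool, called after "Request:" as a command line: name --argument value ..., lists and objects as JSON in quotes. servo_tool: Moves the arm, as the interface text tells. Its arguments: {"type":"object","properties":{"deltas":{"type":"string"},"newtons":{"type":"number"}},"required":["deltas"]}

```bash
mkdir -p pics; cat > h.py <<'E'
import numpy as np, cv2, pickle
from scipy.spatial.transform import Rotation as R
from rig import ctrl, optics, order
def shot(name,tag):
    c=optics.camera(name); pickle.dump(c,open(f'pics/{tag}.pkl','wb'))
    cv2.imwrite(f'pics/{tag}.png',c['frame'][:,:,::-1]); return c
def load(tag): return pickle.load(open(f'pics/{tag}.pkl','rb'))
def K(c):
    f=c['frame'].shape[0]/2/np.tan(np.radians(c['vfov'])/2)
    return np.array([[f,0,c['cx']],[0,f,c['cy']],[0,0,1]])
def world(c,uv,d):
    uv=np.asarray(uv,float).reshape(-1,1,2)
    n=cv2.undistortPoints(uv,K(c),np.array(c['D']))[:,0]
    p=np.c_[n,np.ones(len(n))]*np.reshape(d,(-1,1))
    M=np.linalg.inv(c['camera_from_world']); return p@M[:3,:3].T+M[:3,3]
def plane(c,uv,z):
    a=world(c,uv,1.0); o=np.linalg.inv(c['camera_from_world'])[:3,3]
    return o+(a-o)*((z-o[2])/(a[:,2:]-o[2]))
def cloud(c):
    h,w=c['depth'].shape; v,u=np.mgrid[:h,:w]
    P=world(c,np.c_[u.ravel(),v.ravel()],c['depth'].ravel()).reshape(h,w,3)
    P[c['depth']==0]=np.nan; return P
def proj(c,p):
    M=c['camera_from_world'];return cv2.projectPoints(np.asarray(p,float).reshape(-1,1,3),cv2.Rodrigues(M[:3,:3])[0],M[:3,3],K(c),np.array(c['D']))[0][:,0]
E
python3 - <<'E'
from h import *
a=shot('scene','s0');b=shot('side','d0');w=shot('wrist','w0')
for c in(a,b,w): print(np.linalg.inv(c['camera_from_world'])[:3].round(3).tolist(),c['vfov'],c['D'])
cv2.imwrite('pics/all0.png',cv2.resize(np.vstack([np.hstack([a['frame'],b['frame']]),np.hstack([w['frame'],w['frame']*0])])[:,:,::-1],(800,600)))
print(ctrl.sense())
E
```

```text
[[-0.428, 0.681, -0.594, 1.076], [0.904, 0.318, -0.287, 0.233], [-0.006, -0.66, -0.751, 0.775]] 46.18324917678828 [-0.02879639  0.          0.          0.          0.        ]
[[0.979, -0.128, 0.156, 0.374], [-0.202, -0.618, 0.76, -0.673], [-0.001, -0.776, -0.631, 0.67]] 53.855627542072455 [0.00660258 0.         0.         0.         0.        ]
[[0.313, -0.899, -0.307, 0.273], [-0.95, -0.297, -0.1, -0.567], [-0.001, 0.323, -0.946, 0.372]] 66.94193544577838 [-0.03224459  0.          0.          0.          0.        ]
{'t': 0.15, 'q': array([-1.35536332e+00,  2.76981646e-01, -2.75642985e-02,  1.26800023e+00,
       -1.97423872e-05,  1.46741356e+00]), 'joint_velocities': array([ 0.00144964, -0.00115049,  0.00352649, -0.00065678,  0.00049852,
        0.00050124]), 'joint_efforts': array([ 1.15438725e-03, -4.46056867e+01,  2.95639229e+01,  1.04979391e-02,
       -1.13456433e-04, -1.59181010e-06]), 'ee_pos': array([ 0.19583344, -0.5932011 ,  0.40380254]), 'orientation': array([-3.10003793e+00, -4.98399271e-01,  1.84773183e-04]), 'contact_force': array([ 0.37491868, -0.03353307, -0.50608605]), 'torque': array([-0.02085057, -0.04290189, -0.03723904]), 'gripper_force': 0.0, 'finger_gap': 0.9965985180656098}
```

View pics/all0.png

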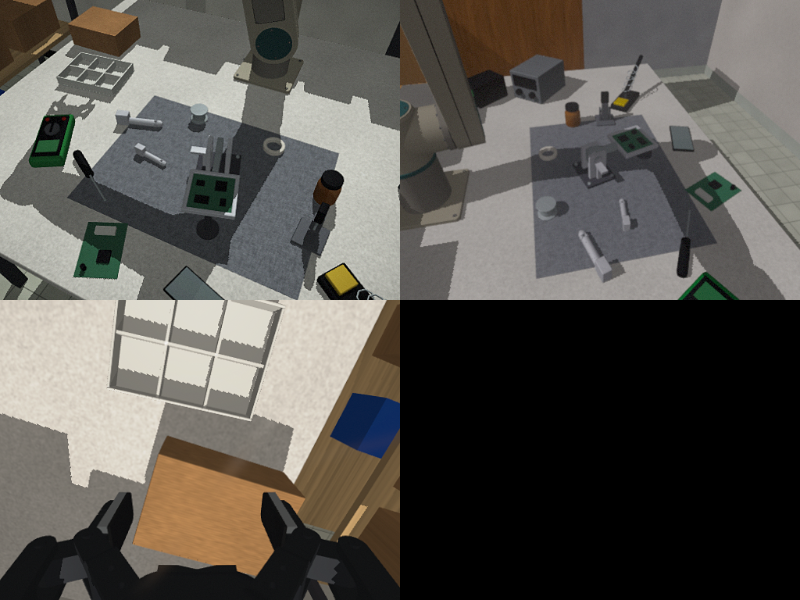

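The mosaic shows the large pin at scene px (173,155), the fork at (275,200) and the clip stand at (407,280). In the side view the pin is at (250,325). Next I take point clouds.

```bash
cat > m.py <<'E'
from h import *
a=load('s0');b=load('d0')
def rep(nm,c,box,zlo,zhi):
    u0,u1,v0,v1=box;P=cloud(c)[v0:v1,u0:u1]
    m=(P[...,2]>zlo)&(P[...,2]<zhi)
    q=P[m]
    if len(q)<5: print(nm,'none');return
    r=cv2.minAreaRect((q[:,:2]*1000).astype(np.float32))
    print(nm,len(q),'mean',q.mean(0).round(4),'rect',np.round(r[0],1),np.round(r[1],1),round(r[2],1),'z',np.percentile(q[:,2],[2,50,98]).round(4))
for nm,c,bx in(('pin s',a,(145,212,135,172)),('pin d',b,(225,275,285,360))):
    for z in((.006,.1),(.03,.06),(.015,.03)): rep(nm+str(z),c,bx,*z)
for nm,c,bx in(('fork s',a,(235,312,160,285)),('fork d',b,(215,290,175,245))):
    for z in((.06,.07),(.075,.09),(.09,.12),(.099,.12)): rep(nm+str(z),c,bx,*z)
for nm,c,bx in(('clip s',a,(365,425,230,350)),('clip d',b,(240,280,105,170))):
    for z in((.003,.02),(.075,.087),(.09,.14),(.122,.14)): rep(nm+str(z),c,bx,*z)
def crop(c,u0,v0): return cv2.resize(c['frame'][v0:v0+90,u0:u0+120],(400,300),interpolation=cv2.INTER_CUBIC)
cv2.imwrite('pics/c1.png',np.vstack([np.hstack([crop(a,140,120),crop(a,220,150)]),np.hstack([crop(b,200,275),crop(b,205,100)])])[:,:,::-1])
E
python3 m.py
```

```text
pin s(0.006, 0.1) 669 mean [ 0.4492 -0.2883  0.0235] rect [ 441.2 -279.2] [ 29.  145.4] 16.9 z [0.0073 0.0203 0.0437]
pin s(0.03, 0.06) 183 mean [ 0.4584 -0.3262  0.0395] rect [ 455.5 -328.4] [28.7 39.8] 14.0 z [0.0306 0.0408 0.0443]
pin s(0.015, 0.03) 333 mean [ 0.4443 -0.2741  0.0203] rect [ 442.8 -278.2] [ 23.6 142.5] 18.3 z [0.0152 0.02   0.0288]
pin d(0.006, 0.1) 969 mean [ 0.4439 -0.3004  0.0257] rect [ 441.  -281.9] [ 26.3 143.8] 16.2 z [0.0083 0.0204 0.0422]
pin d(0.03, 0.06) 357 mean [ 0.4546 -0.3336  0.0395] rect [ 455.3 -331.1] [26.2 40.4] 16.3 z [0.031  0.0403 0.0427]
pin d(0.015, 0.03) 475 mean [ 0.4377 -0.2778  0.0195] rect [ 439.5 -282.3] [ 24.7 143.7] 16.8 z [0.0152 0.019  0.0287]
fork s(0.06, 0.07) 268 mean [ 0.5307 -0.017   0.066 ] rect [592.4  15.7] [226.7 105.9] 15.8 z [0.0604 0.0668 0.0696]
fork s(0.075, 0.09) 3758 mean [0.6344 0.0508 0.0829] rect [583.6  36. ] [233.3 122.1] 15.8 z [0.0775 0.0823 0.0886]
fork s(0.09, 0.12) 684 mean [0.5278 0.0229 0.0964] rect [569.4  28.7] [206.5  73.3] 17.2 z [0.0904 0.0971 0.1036]
fork s(0.099, 0.12) 191 mean [0.5001 0.0131 0.1
[... 729 characters left out ...]
z [0.0753 0.0835 0.0867]
clip s(0.09, 0.14) 306 mean [0.6059 0.2975 0.1189] rect [599.6 298.1] [18.2 30.8] 83.8 z [0.0913 0.1265 0.13  ]
clip s(0.122, 0.14) 181 mean [0.6012 0.2979 0.1279] rect [599.3 298.4] [18.2 30.3] 82.1 z [0.1227 0.1282 0.1302]
clip d(0.003, 0.02) 326 mean [0.6066 0.303  0.0086] rect [622. 431.] [354.8 131.9] 81.1 z [0.0033 0.0067 0.0193]
clip d(0.075, 0.087) 37 mean [0.5965 0.2509 0.0822] rect [599.6 193.7] [ 27.1 194.6] 1.2 z [0.0754 0.083  0.0863]
clip d(0.09, 0.14) 146 mean [0.5961 0.2911 0.1122] rect [597.1 296.1] [23.9 29.6] 80.4 z [0.0918 0.1131 0.1277]
clip d(0.122, 0.14) 42 mean [0.5978 0.2946 0.1258] rect [597.4 297.3] [21.5 29.5] 82.2 z [0.1224 0.1261 0.1279]
```

View pics/c1.png

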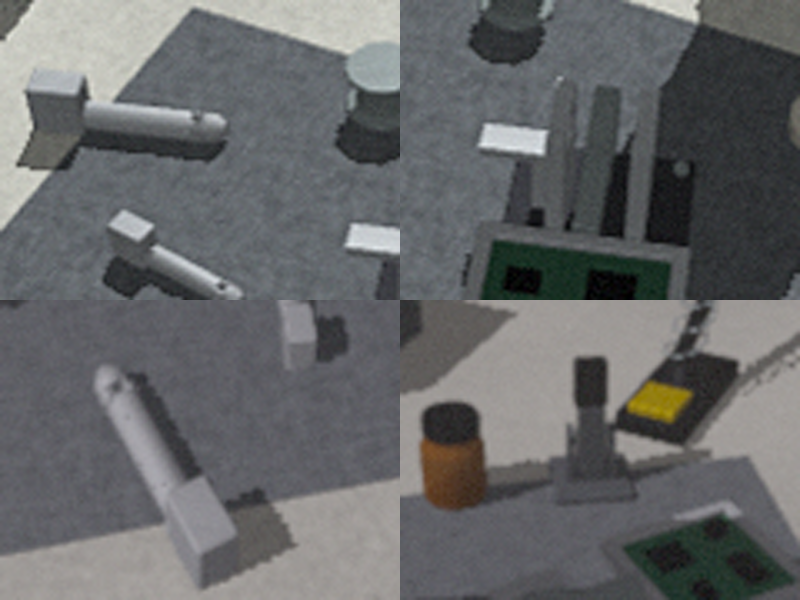

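The crops show the pin lying upright: head toward -y, cross-hole near its nose, yaw about 16°. The fork has the same yaw, with its white ledge at -y. The clip is upright in its stand, and a smaller look-alike pin lies nearby.

I'll move above the pin and take one wrist look.

```bash
cat >> h.py <<'E'
def delta(g,yaw,grasp=True):
    """g: grasp-point world target (m), yaw: world angle of tool x (deg), tool down"""
    s=ctrl.sense();R0=R.from_rotvec(s['orientation'])
    t=np.radians(yaw);x=np.array([np.cos(t),np.sin(t),0]);z=np.array([0,0,-1.])
    Rt=R.from_matrix(np.c_[x,np.cross(z,x),z])
    p=np.array(g,float)-Rt.apply([0,0,.155])
    print('turn',(R0.inv()*Rt).as_rotvec(degrees=True).round(2),'mm',(R0.inv().apply(p-s['ee_pos'])*1000).round(1))
E
python3 -c "
from h import *
delta([.4555,-.330,.14],106.3)"
```

```text
turn [-7.000e-02 -8.000e-02 -8.803e+01] mm [ 329.1 -168.4  109.1]
```

Request:
servo_tool --deltas "0 0 -8.5 40 -20 10 1;0 0 -17 80 -40 20 1;0 0 -25.5 120 -60 30 1;0 0 -34 160 -80 40 1;0 0 -42.5 200 -100 50 1;0 0 -51 240 -120 70 1;0 0 -59.5 280 -145 90 1;0 0 -68 329 -168 109 1"

```text
t: 0.95
ee_pos: [0.4501, -0.3344, 0.2973]
orientation: [-2.285, -2.153, 0.0]
contact_force: [0.2, -0.4, -0.6]
finger_gap: 0.999
gripper_force: 0.0
```

Request:
servo_tool --deltas "0 0 -8.5 0 0 0 1;0 0 -17 0 0 0 1;0 0 -20 0 0 0 1;0 0 -20 0 0 0 1;0 0 -20 0 0 0 1"

```text
t: 1.45
ee_pos: [0.4497, -0.3364, 0.2984]
orientation: [-1.886, -2.512, -0.0]
contact_force: [-0.2, 0.9, -0.1]
finger_gap: 0.997
gripper_force: 0.0
```

```bash
python3 - <<'E'
from h import *
c=shot('wrist','w1');P=cloud(c)
for lo,hi in((.006,.1),(.036,.05),(.015,.025)):
    m=((P[...,2]>lo)&(P[...,2]<hi)&(abs(P[...,0]-.44)<.08)&(abs(P[...,1]+.28)<.12))
    n,l,st,_=cv2.connectedComponentsWithStats(m.astype(np.uint8))
    for i in range(1,n):
        if st[i,4]<300: continue
        q=P[l==i];r=cv2.minAreaRect((q[:,:2]*1000).astype(np.float32))
        print(lo,st[i,4],np.round(r[0],1),np.round(r[1],1),round(r[2],2),'z',np.median(q[:,2]).round(4))
delta([.4555,-.330,.14],106.3)
E
```

```text
0.006 4839 [ 439.1 -279.9] [ 25.9 143.4] 16.04 z 0.0202
0.036 1434 [ 453.5 -329.9] [25.9 39.5] 15.79 z 0.041
0.015 2946 [ 432.8 -262.2] [ 24.4 105.2] 17.13 z 0.0194
turn [-0.01 -0.01 -0.11] mm [4.6 7.4 3.5]
```

View pics/w1.png

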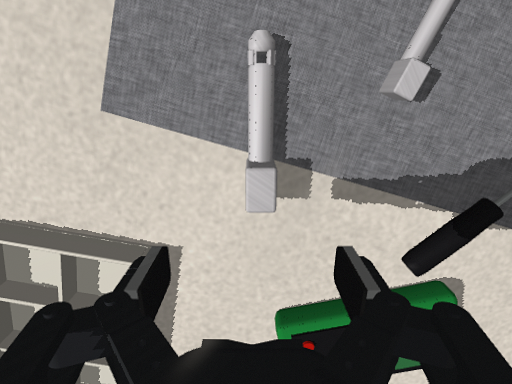

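The wrist view shows the pin straight ahead, with its head at (260,187), the nose at (261,40), and the measured head 26 x 39.5 mm as it should be. Now the grasp.

```bash
python3 -c "
from h import *
delta([.4535,-.330,.025],106)"
```

```text
turn [-0.01 -0.01  0.19] mm [  5.1   5.5 118.5]
```

Request:
servo_tool --deltas "0 0 0.2 5 5.5 40 1;0 0 0.2 5 5.5 80 1;0 0 0.2 5 5.5 110 1;0 0 0.2 5 5.5 118 1;0 0 0.2 5 5.5 118 1;0 0 0.2 5 5.5 118 1"

```text
t: 2.1
ee_pos: [0.4543, -0.3309, 0.1819]
orientation: [1.888, 2.508, -0.0]
contact_force: [0.1, 0.1, 0.3]
finger_gap: 0.999
gripper_force: 0.0
```

```bash
python3 -c "
from h import *
print(ctrl.sense()['contact_force']);delta([.4535,-.330,.025],106)"
```

```text
[0.10441955 0.07702705 0.27290468]
turn [0.07 0.11 0.04] mm [ 1.1 -0.6  1.9]
```

Request:
servo_tool --deltas "0 0 0 1 0 1.5 0;0 0 0 1 0 1.5 0;0 0 0 1 0 1.5 0;0 0 0 1 0 1.5 0;0 0 0 1 0 1.5 0;0 0 0 1 0 1.5 0;0 0 0 1 0 1.5 0;0 0 0 1 0 1.5 0" --newtons 70

```text
t: 2.9
ee_pos: [0.4539, -0.3295, 0.1799]
orientation: [1.888, 2.509, 0.0]
contact_force: [-0.4, 0.2, 5.1]
finger_gap: 0.294
gripper_force: 69.1
```

Request:
servo_tool --deltas "0 0 0 0 0 -30 0;0 0 0 0 0 -70 0;0 0 0 0 0 -110 0;0 0 0 0 0 -130 0;0 0 0 0 0 -130 0;0 0 0 0 0 -130 0"

```text
t: 3.5
ee_pos: [0.4529, -0.3288, 0.308]
orientation: [-1.888, -2.509, 0.0]
contact_force: [0.0, -0.5, -2.7]
finger_gap: 0.298
gripper_force: 69.3
```

```bash
python3 - <<'E'
from h import *
# approach: head centre at fork y=-200, grasp point z .155
th=np.radians(15.9);X=np.array([np.cos(th),np.sin(th)]);Y=np.array([-X[1],X[0]])
b=np.array([.499,.0115]);p=b-Y*.19
print(p);delta([*p,.155],106)
E
```

```text
[ 0.55105225 -0.17123085]
turn [-0.05 -0.06  0.07] mm [124.2 137.9  -2. ]
```

Request:
servo_tool --deltas "0 0 0 30 35 0 0;0 0 0 60 70 0 0;0 0 0 90 105 0 0;0 0 0 124 138 -2 0;0 0 0 124 138 -2 0;0 0 0 124 138 -2 0;0 0 0 124 138 -2 0"

```text
t: 4.2
ee_pos: [0.5506, -0.1719, 0.309]
orientation: [-1.888, -2.507, 0.002]
contact_force: [-0.2, -0.4, -2.6]
finger_gap: 0.294
gripper_force: 69.8
```

```bash
python3 - <<'E'
from h import *
c=shot('wrist','w2');s=shot('scene','s2');d=shot('side','d2')
for n,k in(('w',c),('s',s),('d',d)):
    P=cloud(k)
    for lo,hi in((.0992,.105),(.0955,.0992),(.078,.09),(.064,.0705),(.128,.16)):
        m=((P[...,2]>lo)&(P[...,2]<hi)&(abs(P[...,0]-.55)<.16)&(abs(P[...,1]+.0)<.2))
        nn,l,st,_=cv2.connectedComponentsWithStats(m.astype(np.uint8))
        for i in range(1,nn):
            if st[i,4]<40: continue
            q=P[l==i];r=cv2.minAreaRect((q[:,:2]*1000).astype(np.float32))
            print(n,lo,st[i,4],np.round(r[0],1),np.round(r[1],1),round(r[2],2),'z',np.median(q[:,2]).round(4))
print(ctrl.sense()['ee_pos'])
cv2.imwrite('pics/a2.png',np.hstack([cv2.resize(x['frame'],(400,300)) for x in(c,d)])[:,:,::-1])
E
```

```text
w 0.078 1976 [628.  -11.4] [80.   8.6] 15.96 z 0.0846
w 0.064 98 [517.  -59.9] [11.3  3. ] 16.09 z 0.0662
w 0.128 12100 [ 531.  -112.1] [ 52.8 112.1] 16.01 z 0.1486
s 0.0992 131 [497.6  12.8] [46.2 15.8] 16.11 z 0.102
s 0.0955 113 [505.3 -12.1] [56.9 12. ] 15.46 z 0.0977
s 0.0955 112 [492.1  36.2] [60.2 12. ] 15.42 z 0.0979
s 0.078 3599 [630.4  49.1] [131.2 122.4] 15.8 z 0.0825
s 0.064 158 [513.  -40.4] [24.8 40.1] 13.59 z 0.067
s 0.128 718 [ 539.4 -121.6] [ 35.2 142.6] 23.76 z 0.148
d 0.0992 76 [497.7  10.8] [43.  17.8] 15.59 z 0.1003
d 0.0955 58 [491.2  36.4] [53.3 12.7] 16.67 z 0.0964
d 0.0955 59 [501.4 -15.2] [48.6 13.7] 16.88 z 0.0969
d 0.078 134 [562.7  56. ] [89.3 28.4] 71.08 z 0.0844
d 0.078 61 [695.5  27.9] [11.5 53.1] 13.42 z 0.0843
d 0.064 171 [502.  -34.6] [49.7 55.6] 2.03 z 0.066
d 0.128 66 [519.6 -68.8] [17.  29.9] 33.42 z 0.1474
d 0.128 228 [ 550.1 -185. ] [53.8 24.9] 1.34 z 0.1478
[ 0.55088309 -0.17283463  0.31028404]
```

View pics/a2.png

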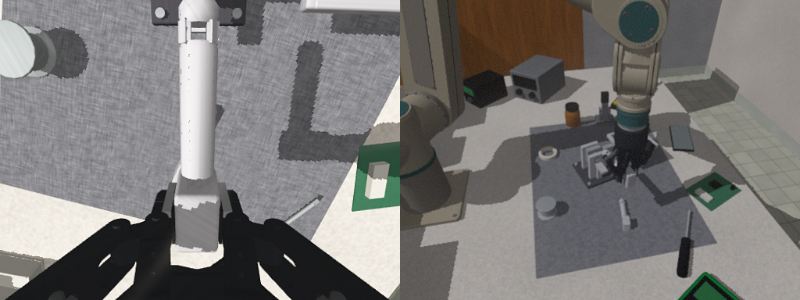

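The wrist view shows the pin held straight ahead, with its nose toward the fork and its cross-hole upright. I'll check its alignment in the hand.

```bash
python3 - <<'E'
from h import *
c=load('w2');P=cloud(c);s=ctrl.sense()
T=R.from_rotvec(s['orientation']).inv().apply((P-s['ee_pos']).reshape(-1,3))*1000
ok=~np.isnan(T[:,0])&(T[:,2]<185)&(T[:,2]>120)&(abs(T[:,1])<14)
for x0 in range(-20,110,10):
    q=T[ok&(T[:,0]>x0)&(T[:,0]<x0+10)]
    if len(q)<20: continue
    print(x0,len(q),'y',np.percentile(q[:,1],[1,99]).round(1),'topz',np.percentile(q[:,2],[2,10]).round(1))
print(ctrl.sense()['ee_pos'])
th=np.radians(16);X=np.array([np.cos(th),np.sin(th)]);Y=np.array([-X[1],X[0]])
p=np.array([.4983,.0119])-Y*.165
delta([*p,.0933],106)
E
```

```text
-20 720 y [-13.9  10.3] topz [139.1 139.5]
-10 1105 y [-13.7  12.3] topz [130.1 138.6]
0 1208 y [-13.8  12.6] topz [131.2 138. ]
10 1691 y [-13.7  13.9] topz [122.1 138.3]
20 1974 y [-13.6   9.5] topz [141.3 143.3]
30 830 y [-12.5   8.6] topz [159.5 160.1]
40 910 y [-12.4   8.7] topz [159.4 160.1]
50 975 y [-12.6   8.9] topz [159.5 160.1]
60 1039 y [-12.4   8.8] topz [159.5 160.1]
70 1118 y [-12.2   8.9] topz [159.5 160.1]
80 1211 y [-12.4   9.1] topz [159.5 160.1]
90 1286 y [-12.2   9.3] topz [159.5 160.2]
100 1124 y [-11.8   9.5] topz [161.  161.8]
[ 0.55088309 -0.17283463  0.31028404]
turn [-0.07 -0.04 -0.05] mm [27.   0.4 62. ]
```

Request:
servo_tool --deltas "0 0 0 15 0 20 0;0 0 0 25 0 40 0;0 0 0 25 0 55 0;0 0 0 25 0 61 0;0 0 0 25 0 61 0;0 0 0 25 0 61 0;0 0 0 25 0 61 0"

```text
t: 5.05
ee_pos: [0.5454, -0.1484, 0.2512]
orientation: [1.889, 2.508, 0.001]
contact_force: [-0.3, 0.9, -2.2]
finger_gap: 0.3
gripper_force: 69.8
```

```bash
python3 - <<'E'
from h import *
c=shot('wrist','w3');s=shot('scene','s3');d=shot('side','d3')
st=ctrl.sense();print(st['ee_pos'],st['contact_force'])
th=np.radians(16);Rb=np.array([[np.cos(th),np.sin(th),0],[-np.sin(th),np.cos(th),0],[0,0,1]])
o=np.array([.4983,.0119,.08])
print('tcp in bore',(Rb@(st['ee_pos']-o)*1000).round(1))
for n,k in(('w',c),('s',s),('d',d)):
    P=((cloud(k)-o)@Rb.T)*1000
    Q=P.reshape(-1,3)
    def f(t,m):
        q=Q[m]
        if len(q)>15: print(n,t,len(q),'x',np.percentile(q[:,0],[1,50,99]).round(1),'y',np.percentile(q[:,1],[1,50,99]).round(1),'z',np.percentile(q[:,2],[2,50,98]).round(1))
    x,y,z=Q.T
    f('cheek-',(z>15)&(z<20)&(y>-36)&(y<-16)&(abs(x)<34))
    f('cheek+',(z>15)&(z<20)&(y<36)&(y>16)&(abs(x)<34))
    f('eye',(z>19)&(z<25)&(abs(y)<14)&(abs(x)<34))
    f('shank',(z>-4)&(z<14)&(y>-130)&(y<-60)&(abs(x)<14))
    f('shanktop',(z>7)&(z<14)&(y>-130)&(y<-60)&(abs(x)<14))
    f('ledge',(z>-15)&(z<-10)&(y>-80)&(y<-32)&(abs(x)<16))
cv2.imwrite('pics/a3.png',np.hstack([cv2.resize(c['frame'],(400,300)),cv2.resize(s['frame'][140:290,180:380],(400,300))])[:,:,::-1])
E
```

```text
[ 0.54517112 -0.1480678   0.25091104] [-3.70598214e-01 -4.74070967e-04 -1.91169173e+00]
tcp in bore [   1.  -166.7  170.9]
w shank 7410 x [-10.6   0.1  10.9] y [-129.1  -92.5  -60.9] z [ 2.5 10.4 12.9]
w shanktop 6390 x [-9.1  0.1  9.3] y [-129.1  -93.1  -61.1] z [ 7.3 10.8 12.9]
w ledge 316 x [-12.   -0.3   4.5] y [-70.7 -61.5 -43.8] z [-14.8 -13.7 -12.4]
s cheek- 119 x [-28.    2.4  28.3] y [-31.1 -24.9 -18.8] z [15.9 18.  19.8]
s cheek+ 117 x [-27.6   1.9  28.6] y [19.2 24.9 30.9] z [15.7 17.8 19.7]
s eye 130 x [-23.2   1.4  23.1] y [-6.8  1.   8.9] z [19.5 21.7 23.8]
s shank 325 x [-6.   8.4 13.8] y [-128.8  -94.3  -61.3] z [-2.4  9.2 13.6]
s shanktop 220 x [-6.4  6.  13.5] y [-129.3  -93.2  -61.4] z [ 7.1 11.  13.8]
s ledge 77 x [-9.6  5.8 10.8] y [-73.  -45.7 -34.9] z [-14.7 -12.6 -10.2]
d cheek- 91 x [-28.8  -1.3  26.7] y [-34.9 -27.4 -20.7] z [15.1 16.4 18.1]
d cheek+ 78 x [-28.   -1.7  26.5] y [17.6 24.5 32.3] z [15.1 16.4 18.4]
d eye 80 x [-22.3  -2.   20.7] y [-9.7 -1.   7.1] z [19.2 20.4 22.4]
d shank 73 x [-10.   -2.6   9.9] y [-120.5  -74.7  -60.2] z [ 2.1  9.2 12.3]
d shanktop 58 x [-8.4 -1.1  9.9] y [-119.5  -76.1  -60.5] z [ 7.2  9.7 12.3]
d ledge 17 x [-14.6  -6.5  -1.1] y [-54.4 -38.8 -32.4] z [-14.9 -13.6 -11. ]
```

View pics/a3.png

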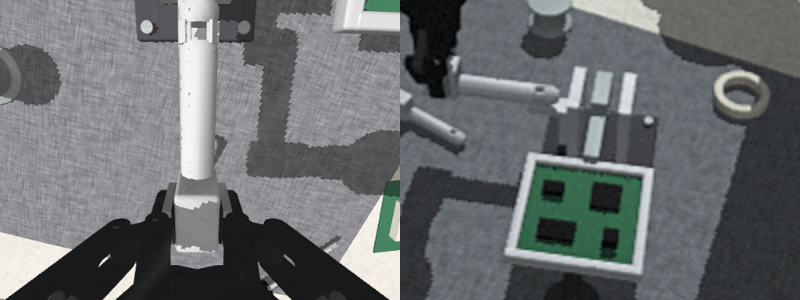

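The nose is lined up just outside the cheek. It needs about 1 mm across and 2.3 mm down, then I can start inserting.

Request:
servo_tool --deltas "0 0 0 0 -1 2.3 0;0 0 0 0 -1 2.3 0;0 0 0 6 -1 2.3 0;0 0 0 12 -1 2.3 0;0 0 0 18 -1 2.3 0;0 0 0 24 -1 2.3 0;0 0 0 30 -1 2.3 0;0 0 0 30 -1 2.3 0"

```text
t: 6.0
ee_pos: [0.5351, -0.1183, 0.2477]
orientation: [-1.887, -2.51, 0.0]
contact_force: [-0.1, -0.3, -2.9]
finger_gap: 0.295
gripper_force: 69.8
```

```bash
cat > t.py <<'E'
from h import *
st=ctrl.sense();th=np.radians(16);Rb=np.array([[np.cos(th),np.sin(th),0],[-np.sin(th),np.cos(th),0],[0,0,1]])
o=np.array([.4983,.0119,.08])
print('tcp in bore',(Rb@(st['ee_pos']-o)*1000).round(1),'F',(Rb@st['contact_force']).round(1),'T',(Rb@st['torque']).round(2),st['finger_gap'])
E
python3 t.py
```

```text
tcp in bore [  -0.5 -135.3  167.7] F [-0.2 -0.3 -2.9] T [-0.05  0.06 -0.09] 0.29522159596668135
```

Request:
servo_tool --deltas "0 0 0 7 0 -0.4 0;0 0 0 14 0 -0.4 0;0 0 0 21 0 -0.4 0;0 0 0 28 0 -0.4 0;0 0 0 35 0 -0.4 0;0 0 0 42 0 -0.4 0;0 0 0 49 0 -0.4 0;0 0 0 49 0 -0.4 0"

```text
t: 6.8
ee_pos: [0.5215, -0.0712, 0.248]
orientation: [-1.887, -2.51, 0.0]
contact_force: [0.5, -0.4, -2.2]
finger_gap: 0.295
gripper_force: 69.8
```

```bash
python3 t.py
```

```text
tcp in bore [ -0.6 -86.3 168. ] F [ 0.3 -0.6 -2.2] T [-0.01 -0.    0.05] 0.29541310554297673
```

Request:
servo_tool --deltas "0 0 0 7 0 0 0;0 0 0 14 0 0 0;0 0 0 21 0 0 0;0 0 0 26 0 0 0;0 0 0 28 0 0 0;0 0 0 29 0 0 0;0 0 0 30 0 0 0;0 0 0 30 0 0 0"

```text
t: 7.6
ee_pos: [0.5137, -0.0433, 0.2482]
orientation: [1.889, 2.51, -0.0]
contact_force: [0.0, -0.6, -2.1]
finger_gap: 0.294
gripper_force: 69.8
```

Request:
servo_tool --deltas "0 0 0 0.5 0 0 0;0 0 0 1 0 0 0;0 0 0 1.5 0 0 0;0 0 0 2 0 0 0"

```text
t: 8.0
ee_pos: [0.5131, -0.0414, 0.2481]
orientation: [-1.889, -2.51, -0.0]
contact_force: [-0.3, 0.4, -2.5]
finger_gap: 0.294
gripper_force: 69.8
```

```bash
python3 t.py
```

```text
tcp in bore [ -0.5 -55.3 168.1] F [-0.1  0.5 -2.5] T [-0.05 -0.05  0.03] 0.29400175897729475
```

Request:
servo_tool --deltas "0 0 0 0.6 0 0 0;0 0 0 1.2 0 0 0;0 0 0 1.8 0 0 0;0 0 0 2.4 0 0 0;0 0 0 3 0 0 0;0 0 0 3 0 0 0"

```text
t: 8.6
ee_pos: [0.5122, -0.0384, 0.2482]
orientation: [-1.889, -2.51, -0.0]
contact_force: [0.2, -0.4, -2.8]
finger_gap: 0.295
gripper_force: 69.8
```

```bash
python3 t.py
```

```text
tcp in bore [ -0.5 -52.2 168.2] F [ 0.1 -0.4 -2.8] T [-0.05 -0.01  0.02] 0.29527688668837976
```

Request:
servo_tool --deltas "0 0 0 0.5 0 0 0;0 0 0 1 0 0 0;0 0 0 1.5 0 0 0;0 0 0 2 0 0 0;0 0 0 2 0 0 0"

```text
t: 9.1
ee_pos: [0.5118, -0.0369, 0.2482]
orientation: [1.889, 2.509, -0.002]
contact_force: [0.0, -3.3, -2.7]
finger_gap: 0.297
gripper_force: 69.7
```

```bash
python3 t.py
```

```text
tcp in bore [ -0.4 -50.6 168.2] F [-0.9 -3.2 -2.7] T [-0.63  0.04  0.05] 0.2970999670315472
```

It has begun to meet the cheek. I'll press slightly more and lower onto the ledge.

Request:
servo_tool --deltas "0 0 0 0.5 0 0.3 0;0 0 0 1 0 0.5 0;0 0 0 1 0 0.8 0;0 0 0 1 0 0.8 0"

```text
t: 9.5
ee_pos: [0.5119, -0.0365, 0.248]
orientation: [1.888, 2.507, -0.003]
contact_force: [0.2, -6.9, -0.3]
finger_gap: 0.297
gripper_force: 70.0
```

```bash
python3 - <<'E'
exec(open('t.py').read())
s=shot('scene','s4');d=shot('side','d4')
for n,k in(('s',s),('d',d)):
    Q=(((cloud(k)-o)@Rb.T)*1000).reshape(-1,3);x,y,z=Q.T
    for t,m in(('pinend',(abs(x)<14)&(y>36)&(y<85)&(z>-12)&(z<14)),('headtop',(abs(x)<13)&(y>-80)&(y<-30)&(z>24)&(z<36))):
        q=Q[m];print(n,t,len(q),np.percentile(q,[1,50,99],axis=0).round(1).tolist() if len(q) else '')
cv2.imwrite('pics/a4.png',np.hstack([cv2.resize(s['frame'][140:230,200:320],(400,300)),cv2.resize(d['frame'][160:250,190:310],(400,300))])[:,:,::-1])
E
```

```text
tcp in bore [ -0.3 -50.2 168. ] F [-1.7 -6.7 -0.3] T [-1.09  0.4   0.11] 0.29678391210465777
s pinend 170 [[-7.2, 36.5, -6.5], [6.1, 52.3, 4.9], [12.4, 69.7, 10.9]]
s headtop 42 [[-11.3, -38.6, 24.0], [2.9, -34.3, 29.1], [12.8, -30.8, 31.8]]
d pinend 10 [[-9.7, 58.2, 3.6], [-5.1, 62.0, 7.2], [3.1, 67.1, 9.1]]
d headtop 114 [[-12.1, -73.0, 24.5], [1.9, -59.3, 28.3], [12.1, -36.4, 31.0]]
```

View pics/a4.png

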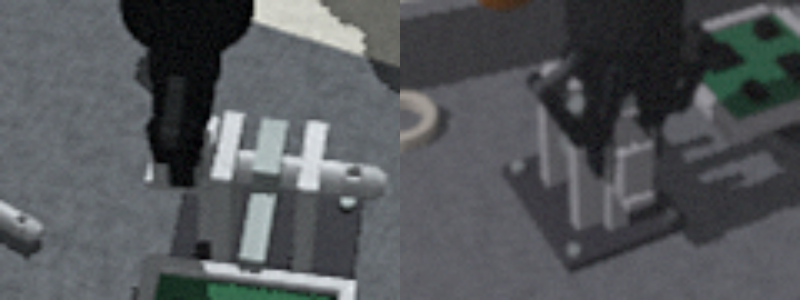

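The views show the pin through both cheeks and the eye, with its nose about 71 mm past centre and the head at the cheek. I'll release and rise.

Request:
servo_tool --deltas "0 0 0 0 0 0.5 1;0 0 0 0 0 0.5 1;0 0 0 0 0 0.5 1;0 0 0 0 0 0.5 1;0 0 0 0 0 0.5 1;0 0 0 0 0 0.5 1"

```text
t: 10.2
ee_pos: [0.5114, -0.0355, 0.2469]
orientation: [-1.889, -2.51, -0.0]
contact_force: [0.8, 0.1, 0.4]
finger_gap: 0.998
gripper_force: 0.0
```

Request:
servo_tool --deltas "0 0 0 0 0 -40 1;0 0 0 0 0 -90 1;0 0 0 0 0 -110 1;0 0 0 0 0 -120 1;0 0 0 0 0 -120 1"

```text
t: 10.7
ee_pos: [0.5118, -0.0357, 0.368]
orientation: [1.888, 2.508, 0.002]
contact_force: [-0.8, -0.0, 0.5]
finger_gap: 1.003
gripper_force: 0.0
```

```bash
python3 t.py; python3 - <<'E'
from h import *
delta([.595,.28,.20],84)
E
```

```text
tcp in bore [-1.00e-01 -4.95e+01  2.88e+02] F [-0.8  0.2  0.5] T [-0.02 -0.01 -0.  ] 1.002768977273978
turn [ 0.15  0.04 22.07] mm [280.3 167.3  13.1]
```

Request:
servo_tool --deltas "0 0 4 40 22 0 1;0 0 8 80 45 0 1;0 0 12 120 70 0 1;0 0 16 160 95 0 1;0 0 20 200 120 0 1;0 0 22 230 145 0 1;0 0 22 255 167 0 1;0 0 22 255 167 0 1"

```text
t: 11.5
ee_pos: [0.6018, 0.2589, 0.3635]
orientation: [-2.328, -2.107, 0.003]
contact_force: [-0.5, -0.4, -0.0]
finger_gap: 0.996
gripper_force: 0.0
```

Request:
servo_tool --deltas "0 0 0 0 0 0 1;0 0 0 0 0 0 1"

```text
t: 11.7
ee_pos: [0.6005, 0.2548, 0.365]
orientation: [-2.333, -2.102, 0.006]
contact_force: [-0.0, 0.0, 0.7]
finger_gap: 1.002
gripper_force: 0.0
```

```bash
python3 - <<'E'
exec(open('t.py').read())
w=shot('wrist','w5');s=shot('scene','s5');d=shot('side','d5')
for n,k in(('s',s),('d',d)):
    Q=(((cloud(k)-o)@Rb.T)*1000).reshape(-1,3);x,y,z=Q.T
    for t,m in(('pinend',(abs(x)<14)&(y>36)&(y<85)&(z>-12)&(z<14)),('headtop',(abs(x)<16)&(y>-80)&(y<-30)&(z>24)&(z<36))):
        q=Q[m];print(n,t,len(q),np.percentile(q,[1,50,99],axis=0).round(1).tolist() if len(q) else '')
for n,k in(('w',w),('s',s),('d',d)):
    P=cloud(k)
    for lo,hi in((.12,.135),(.09,.135),(.08,.088)):
        m=((P[...,2]>lo)&(P[...,2]<hi)&(abs(P[...,0]-.6)<.05)&(abs(P[...,1]-.297)<.05))
        q=P[m]
        if len(q)<20: continue
        r=cv2.minAreaRect((q[:,:2]*1000).astype(np.float32))
        print(n,lo,len(q),np.round(r[0],1),np.round(r[1],1),round(r[2],2),'z',np.median(q[:,2]).round(4))
cv2.imwrite('pics/a5.png',np.hstack([cv2.resize(w['frame'],(400,300)),cv2.resize(s['frame'][130:280,230:430],(400,300))])[:,:,::-1])
print(st['ee_pos'])
E
```

```text
tcp in bore [165.2 205.3 285. ] F [-0.   0.   0.7] T [-0.03  0.05  0.01] 1.0015849611554133
s pinend 171 [[-6.6, 36.5, -5.7], [6.6, 52.4, 5.2], [12.6, 69.7, 10.5]]
s headtop 204 [[-12.1, -69.8, 24.1], [3.3, -50.6, 29.1], [13.4, -31.3, 31.5]]
d pinend 48 [[-12.2, 43.3, -2.3], [-2.2, 57.0, 5.0], [7.2, 65.8, 8.0]]
d headtop 139 [[-14.1, -73.7, 24.3], [-2.0, -55.6, 27.3], [11.6, -34.6, 29.6]]
w 0.12 1041 [596.4 297.8] [18.5 30. ] 82.91 z 0.1278
w 0.09 1247 [596.4 297.8] [18.6 30. ] 83.42 z 0.1276
w 0.08 139 [596.9 308.3] [ 3.5 25.3] 84.87 z 0.0839
s 0.12 188 [598.8 298.2] [18.2 31.2] 83.76 z 0.1281
s 0.09 306 [599.1 298.2] [18.2 31.8] 83.78 z 0.1261
s 0.08 55 [601.  298.2] [24.1 25.2] 82.25 z 0.0842
d 0.12 50 [597.4 295.3] [19.5 30.1] 83.74 z 0.1261
d 0.09 149 [597.2 294.9] [20.6 30.2] 82.89 z 0.1123
d 0.08 25 [597.  286.8] [28.  11.3] 2.95 z 0.0834
[0.6005283  0.2548071  0.36502775]
```

View pics/a5.png

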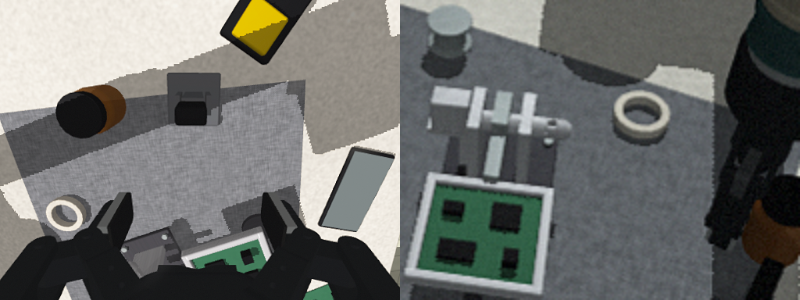

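The views show the pin home, with its head on the ledge. The clip grip is at wrist px (190,112), with the bottle close beside it, so I'll approach with the gripper only partly open.

```bash
python3 - <<'E'
from h import *
delta([.597,.2977,.108],83.5)
E
```

```text
turn [-0.06  0.03  0.49] mm [ 42.6  -8.3 103.5]
```

Request:
servo_tool --deltas "0 0 0.5 20 -4 0 0.6;0 0 0.5 42.5 -8.3 0 0.6;0 0 0.5 42.5 -8.3 0 0.6;0 0 0.5 42.5 -8.3 0 0.6;0 0 0.5 42.5 -8.3 20 0.6;0 0 0.5 42.5 -8.3 45 0.6;0 0 0.5 42.5 -8.3 45 0.6"

```text
t: 12.55
ee_pos: [0.5959, 0.2969, 0.3181]
orientation: [-2.342, -2.09, 0.011]
contact_force: [-1.2, 0.2, -0.7]
finger_gap: 0.597
gripper_force: 0.0
```

```bash
python3 - <<'E'
from h import *
delta([.597,.2977,.108],83.5);print(ctrl.sense()['finger_gap'])
E
```

```text
turn [-0.38  0.22 -0.01] mm [ 1.1  1.4 55.1]
0.5965814125891863
```

Request:
servo_tool --deltas "-0.3 0.2 0 0.5 1 20 0.6;-0.3 0.2 0 0.5 1 40 0.6;-0.3 0.2 0 0.5 1 52 0.6;-0.3 0.2 0 0.5 1 55 0.6;-0.3 0.2 0 0.5 1 55 0.6;-0.3 0.2 0 0.5 1 55 0.6"

```text
t: 13.15
ee_pos: [0.5991, 0.2992, 0.2681]
orientation: [2.341, 2.092, 0.012]
contact_force: [0.6, -0.1, 0.6]
finger_gap: 0.599
gripper_force: 0.0
```

```bash
python3 - <<'E'
from h import *
delta([.597,.2977,.108],83.5);print(ctrl.sense())
E
```

```text
turn [ 0.4  -0.25  0.06] mm [-1.8 -1.9  5.1]
{'t': 13.15, 'q': array([ 3.66635766e-01,  4.43710030e-01, -8.94860681e-02,  1.02946469e+00,
        6.70827987e-04,  2.04990986e+00]), 'joint_velocities': array([ 0.00201132, -0.00377073,  0.00515162, -0.00467753, -0.00055847,
        0.00106333]), 'joint_efforts': array([-5.45380614e-02, -4.99082851e+01,  2.64875114e+01, -1.16015293e-02,
       -5.89938645e-04, -2.98248824e-04]), 'ee_pos': array([0.59908228, 0.2992229 , 0.26813449]), 'orientation': array([2.34109026, 2.09154664, 0.01231349]), 'contact_force': array([ 0.60167131, -0.08727601,  0.60264263]), 'torque': array([ 0.00954584,  0.00090002, -0.00263198]), 'gripper_force': 0.0, 'finger_gap': 0.5990629155476785}
```

Request:
servo_tool --deltas "0.35 -0.2 0 -1.5 -1.7 5 0.6;0.35 -0.2 0 -1.5 -1.7 5 0.6;0.35 -0.2 0 -1.5 -1.7 5 0.6"

```text
t: 13.45
ee_pos: [0.5966, 0.2979, 0.262]
orientation: [-2.342, -2.093, 0.001]
contact_force: [0.4, -0.1, 0.3]
finger_gap: 0.598
gripper_force: 0.0
```

```bash
python3 - <<'E'
from h import *
delta([.597,.2977,.108],83.5)
E
```

```text
turn [-0.05  0.    0.07] mm [-0.1  0.4 -1. ]
```

Request:
servo_tool --deltas "0 0 0 0 0 -1 0;0 0 0 0 0 -1 0;0 0 0 0 0 -1 0;0 0 0 0 0 -1 0;0 0 0 0 0 -1 0;0 0 0 0 0 -1 0" --newtons 60

```text
t: 14.05
ee_pos: [0.5969, 0.298, 0.2634]
orientation: [-2.342, -2.093, -0.001]
contact_force: [-0.8, -0.4, 3.7]
finger_gap: 0.343
gripper_force: 59.2
```

```bash
python3 - <<'E'
from h import *
delta([.597,.2977,.108],83.5);s=ctrl.sense();print(s['contact_force'],s['ee_pos'],s['finger_gap'])
E
```

```text
turn [-0.   -0.03  0.07] mm [-0.3  0.1  0.4]
[-0.75634982 -0.37204501  3.69316201] [0.59691374 0.29798698 0.26337916] 0.3434983377775364
```

Request:
servo_tool --deltas "0 0 0 0 0 -20 0;0 0 0 0 0 -45 0;0 0 0 0 0 -75 0;0 0 0 0 0 -105 0;0 0 0 0 0 -120 0;0 0 0 0 0 -120 0"

```text
t: 14.65
ee_pos: [0.5975, 0.2981, 0.3853]
orientation: [2.342, 2.093, 0.006]
contact_force: [1.3, 0.1, -1.0]
finger_gap: 0.342
gripper_force: 59.2
```

```bash
python3 - <<'E'
from h import *
s=shot('scene','s6');d=shot('side','d6');w=shot('wrist','w6')
t=ctrl.sense();print(t['ee_pos'],t['contact_force'])
R0=R.from_rotvec(t['orientation'])
for n,k in(('s',s),('d',d),('w',w)):
    Q=R0.inv().apply((cloud(k)-t['ee_pos']).reshape(-1,3))*1000
    for lo,hi in((182,190),(190,205),(205,220),(220,235),(235,246),(246,252)):
        q=Q[(Q[:,2]>lo)&(Q[:,2]<hi)&(abs(Q[:,0])<25)&(abs(Q[:,1])<35)]
        print(n,lo,len(q),np.percentile(q,[1,25,50,75,99],axis=0)[:,:2].round(1).tolist() if len(q)>3 else '')
p=proj(d,[t['ee_pos']-[0,0,.2]])[0];q=proj(s,[t['ee_pos']-[0,0,.2]])[0];print(p,q)
def cr(k,p): u,v=int(p[0])-40,max(int(p[1])-30,0);return cv2.resize(k['frame'][v:v+60,u:u+80],(400,300),interpolation=cv2.INTER_CUBIC)
cv2.imwrite('pics/a6.png',np.hstack([cr(s,q),cr(d,p)])[:,:,::-1])
E
```

```text
[0.59618146 0.2976091  0.38066983] [-0.32972635 -0.06698573 -0.81467879]
s 182 11 [[-0.9, 10.8], [0.3, 11.7], [1.7, 12.5], [3.2, 12.9], [4.9, 13.6]]
s 190 22 [[-0.9, 6.0], [0.6, 8.8], [2.3, 9.1], [3.4, 10.5], [4.9, 12.3]]
s 205 25 [[-0.5, 9.7], [0.8, 11.7], [2.1, 13.0], [3.5, 14.3], [5.0, 16.3]]
s 220 2 
s 235 4 [[1.2, -2.4], [1.6, -1.7], [2.2, -1.5], [2.7, -1.0], [3.3, 0.2]]
s 246 0 
d 182 13 [[-4.4, -8.0], [-2.5, -5.3], [-0.5, 6.3], [-0.1, 6.7], [2.4, 9.4]]
d 190 20 [[-4.2, -7.9], [-3.1, -5.8], [-2.7, -2.1], [-1.4, 6.4], [0.2, 8.9]]
d 205 20 [[-5.5, -7.7], [-3.6, -5.6], [-2.3, 3.8], [-0.2, 9.4], [2.7, 12.9]]
d 220 10 [[-4.8, -7.8], [-3.7, -7.5], [-2.1, -5.9], [-0.8, -4.6], [1.3, -4.4]]
d 235 5 [[-3.6, -6.9], [-2.9, -4.5], [-1.6, -4.5], [-0.4, -4.4], [0.6, -4.2]]
d 246 0 
w 182 27 [[2.9, -8.8], [3.4, -6.8], [3.6, 4.9], [3.9, 6.7], [4.3, 8.4]]
w 190 220 [[-0.3, -10.0], [2.6, -6.7], [3.3, 0.2], [3.7, 3.2], [4.3, 8.0]]
w 205 162 [[0.0, -10.0], [2.0, -6.6], [2.9, 3.6], [3.3, 7.1], [3.8, 10.8]]
w 220 60 [[1.3, -10.0], [2.2, -8.6], [2.7, -7.0], [3.0, -5.5], [3.6, -4.6]]
w 235 15 [[1.4, -8.7], [2.3, -7.9], [2.5, -7.1], [2.9, -6.3], [3.1, -5.5]]
w 246 2 
[261.89572597 101.23463663] [423.34014873 246.86967893]
```

View pics/a6.png

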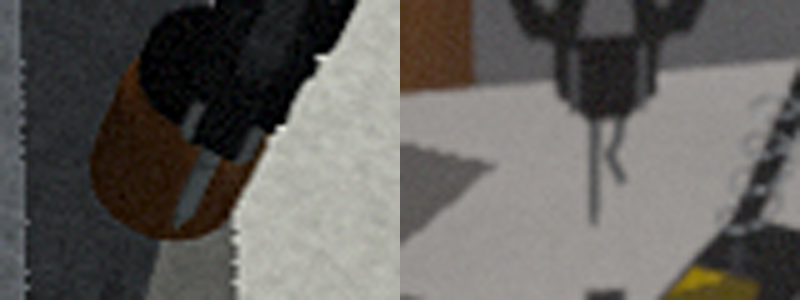

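The views show the straight leg on the tool -y side and the bow on +y, both hanging straight. Next I'll carry it to just behind the hole and look.

```bash
python3 - <<'E'
exec(open('t.py').read())
P=cloud(load('s5'));m=(abs(P[...,0]-.51)<.05)&(abs(P[...,1]-.29)<.05)
print('bottle z',np.nanpercentile(P[m][:,2],[50,99]))
B=lambda x,y,z:o+Rb.T@(np.array([x,y,z])/1000)
# look pose: leg at bore y=+12
g=B(6,12,0);delta([g[0],g[1],.225],106)
E
```

```text
tcp in bore [172.8 247.7 300.7] F [-0.3  0.  -0.8] T [ 0.04 -0.02  0.01] 0.3456266536905621
bottle z [0.00630894 0.0866139 ]
turn [ -0.24   0.05 -22.44] mm [-281.5  -64.3    1.4]
```

Request:
servo_tool --deltas "0 0 -4 -40 -10 0 0;0 0 -8 -80 -19 0 0;0 0 -12 -120 -28 0 0;0 0 -16 -160 -37 0 0;0 0 -20 -200 -46 0 0;0 0 -22.4 -240 -55 0 0;0 0 -22.4 -270 -62 0 0;0 0 -22.4 -281.5 -64.3 0 0"

```text
t: 15.6
ee_pos: [0.4995, 0.0234, 0.3807]
orientation: [-1.892, -2.502, 0.005]
contact_force: [1.1, -0.2, -0.5]
finger_gap: 0.348
gripper_force: 59.3
```

Request:
servo_tool --deltas "0 0 0 0 0 0 0;0 0 0 0 0 0 0;0 0 0 0 0 0 0"

```text
t: 15.9
ee_pos: [0.5017, 0.0263, 0.3825]
orientation: [-1.889, -2.509, 0.0]
contact_force: [0.1, 0.7, -0.2]
finger_gap: 0.34
gripper_force: 59.3
```

```bash
python3 - <<'E'
exec(open('t.py').read())
w=shot('wrist','w7');s=shot('scene','s7')
P=((cloud(w)-o)@Rb.T)*1000
x,y,z=np.moveaxis(P,-1,0)
m=(abs(x)<14)&(y>34)&(y<80)&(z>-8)&(z<14);v,u=np.where(m);print('pin px',u.min(),u.max(),v.min(),v.max())
for a in range(36,74,4):
    q=P[m&(y>a)&(y<a+4)]
    if len(q)>10: print(a,len(q),np.percentile(q[:,0],[1,50,99]).round(1),np.percentile(q[:,2],98).round(1))
print('ymax',np.percentile(P[m][:,1],99.5))
g=cv2.cvtColor(w['frame'],cv2.COLOR_RGB2GRAY)
u0,u1,v0,v1=u.min()-25,u.max()+25,v.min()-25,v.max()+25
u0,v0=max(u0,0),max(v0,0)
print('crop',u0,v0,u1,v1)
a=cv2.resize(w['frame'][v0:v1,u0:u1],(400,int(400*(v1-v0)/(u1-u0))),interpolation=cv2.INTER_CUBIC)[:500]
b=cv2.resize(w['frame'],(400,300));c=np.zeros((max(len(a),300),800,3),np.uint8);c[:len(a),:400]=a;c[:300,400:]=b
cv2.imwrite('pics/a7.png',c[:,:,::-1])
E
```

```text
tcp in bore [  7.3  12.9 302.5] F [ 0.3  0.6 -0.2] T [ 0.06  0.02 -0.01] 0.33961261215197347
pin px 233 256 119 161
36 96 [-12.8  -1.5   9.2] 9.1
40 107 [-12.7  -1.9   9.2] 9.4
44 119 [-11.5  -1.2   9.2] 9.3
48 70 [-12.3  -1.6   9.1] 7.3
52 70 [-12.2   2.7   9.1] 7.6
56 94 [-12.2  -1.7   9.1] 8.8
60 114 [-12.2  -1.8   9.1] 9.1
64 103 [-12.1  -1.7   8.2] 9.0
68 83 [-9.4 -1.8  6.3] 7.2
ymax 72.09035004127033
crop 208 94 281 186
```

View pics/a7.png

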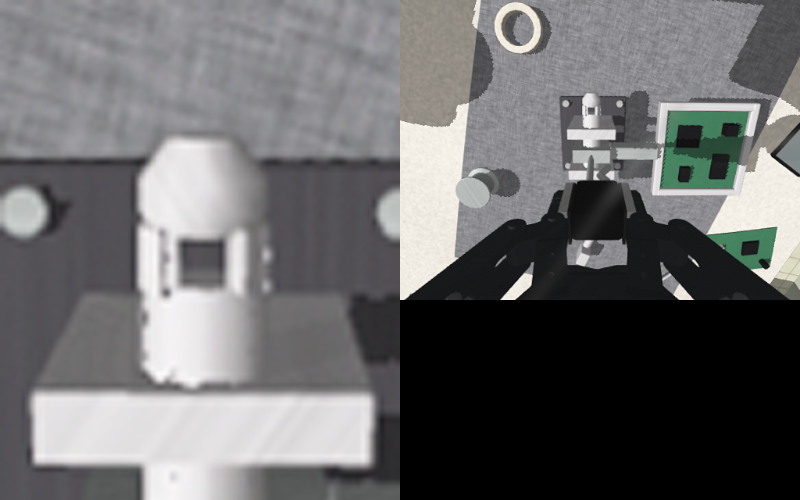

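The view shows the cross-hole at wrist px (245,142), in line with the cheek's middle, and the nose at y = 72 mm, so the pin is home. I'll move over the hole.

```bash
python3 - <<'E'
exec(open('t.py').read())
B=lambda x,y,z:o+Rb.T@(np.array([x,y,z])/1000)
delta(B(5.7,52,264-155),106)
E
```

```text
tcp in bore [  7.3  12.9 302.7] F [ 0.3  0.7 -1. ] T [-0.03  0.03  0.01] 0.3390111589588503
turn [-0.05 -0.04  0.06] mm [39.1 -1.5 38.8]
```

Request:
servo_tool --deltas "0 0 0 20 -1.5 0 0;0 0 0 39 -1.5 5 0;0 0 0 39 -1.5 20 0;0 0 0 39 -1.5 32 0;0 0 0 39 -1.5 36 0;0 0 0 39 -1.5 36 0;0 0 0 39 -1.5 36 0"

```text
t: 16.7
ee_pos: [0.4895, 0.0623, 0.3472]
orientation: [-1.891, -2.508, 0.0]
contact_force: [-0.0, -1.0, -0.6]
finger_gap: 0.342
gripper_force: 59.3
```

```bash
python3 - <<'E'
exec(open('t.py').read())
w=shot('wrist','w8');s=shot('scene','s8');d=shot('side','d8')
B=lambda x,y,z:o+Rb.T@(np.array([x,y,z])/1000)
for n,k in(('w',w),('s',s),('d',d)):
    Q=(((cloud(k)-o)@Rb.T)*1000).reshape(-1,3);x,y,z=Q.T
    for t,mm in(('leg',(z>17)&(z<45)&(abs(x)<5.5)&(y>40)&(y<64)),('legbow',(z>50)&(z<80)&(x>-12)&(x<26)&(y>40)&(y<64)),('pin',(abs(x)<14)&(y>35)&(y<80)&(z>-5)&(z<12.5))):
        q=Q[mm]
        if len(q)>5: print(n,t,len(q),np.percentile(q,[2,50,98],axis=0).round(1).tolist())
def cr(k):
    p=proj(k,[B(0,52,20)])[0];u,v=int(p[0])-40,int(p[1])-38;print(u,v,p)
    return cv2.resize(k['frame'][v:v+75,u:u+80],(400,375),interpolation=cv2.INTER_CUBIC)
cv2.imwrite('pics/a8.png',np.hstack([cr(s),cr(w)])[:,:,::-1])
E
```

```text
tcp in bore [  5.4  50.9 267.2] F [-0.3 -0.9 -0.6] T [-0.01 -0.01 -0.  ] 0.3419951275103875
w leg 72 [[-5.2, 52.4, 20.1], [-2.3, 53.9, 36.2], [0.1, 54.8, 44.6]]
w legbow 379 [[-5.1, 51.5, 50.6], [5.6, 54.5, 65.8], [14.0, 55.5, 77.7]]
w pin 945 [[-12.4, 36.0, -3.1], [-0.5, 57.1, 5.5], [8.8, 72.0, 8.9]]
s leg 6 [[-0.6, 49.0, 23.4], [1.4, 50.2, 26.0], [2.5, 51.4, 29.7]]
s legbow 37 [[9.8, 47.5, 50.5], [14.0, 50.3, 60.8], [18.2, 52.9, 79.4]]
s pin 168 [[-7.0, 35.7, -3.6], [6.4, 52.2, 5.6], [12.1, 69.4, 10.3]]
d leg 16 [[-3.9, 46.8, 19.4], [-1.9, 48.5, 32.5], [-0.8, 49.7, 44.3]]
d legbow 53 [[-4.3, 46.5, 50.7], [0.6, 48.9, 66.3], [13.6, 52.6, 78.6]]
d pin 46 [[-10.9, 44.2, -0.4], [-2.5, 55.2, 5.1], [6.7, 64.6, 8.7]]
266 148 [306.18733886 186.77330443]
207 161 [247.33299896 199.92099164]
```

View pics/a8.png

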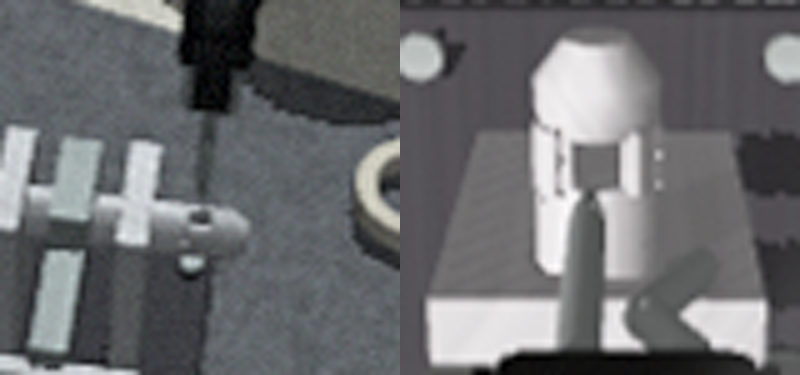

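The leg's tip is at crop (590,195) and the hole at (597,165), so it is aligned to about 1 mm. A small correction, then descend.

Request:
servo_tool --deltas "0 0 0 0.6 0.6 0 0;0 0 0 0.6 0.6 3 0;0 0 0 0.6 0.6 6 0;0 0 0 0.6 0.6 9 0;0 0 0 0.6 0.6 12 0;0 0 0 0.6 0.6 15 0;0 0 0 0.6 0.6 15 0;0 0 0 0.6 0.6 15 0"

```text
t: 17.65
ee_pos: [0.4895, 0.0632, 0.3318]
orientation: [-1.891, -2.508, 0.001]
contact_force: [-0.1, 0.3, 0.0]
finger_gap: 0.339
gripper_force: 59.3
```

```bash
python3 t.py
```

```text
tcp in bore [  5.7  51.7 251.8] F [-0.   0.3  0. ] T [ 0.02 -0.03  0.01] 0.3394573227787242
```

Request:
servo_tool --deltas "0 0 0 0 0 2 0;0 0 0 0 0 4 0;0 0 0 0 0 6 0;0 0 0 0 0 8 0;0 0 0 0 0 10 0;0 0 0 0 0 12 0;0 0 0 0 0 12 0"

```text
t: 18.35
ee_pos: [0.4894, 0.0632, 0.3195]
orientation: [-1.891, -2.507, 0.001]
contact_force: [0.3, -0.5, -0.8]
finger_gap: 0.346
gripper_force: 59.3
```

```bash
python3 - <<'E'
exec(open('t.py').read())
w=shot('wrist','w9')
cv2.imwrite('pics/a9.png',cv2.resize(w['frame'][120:270,160:360],(600,450))[:,:,::-1])
E
```

```text
tcp in bore [  5.5  51.7 239.5] F [ 0.2 -0.5 -0.8] T [ 0.    0.04 -0.02] 0.34644949978016926
```

View pics/a9.png

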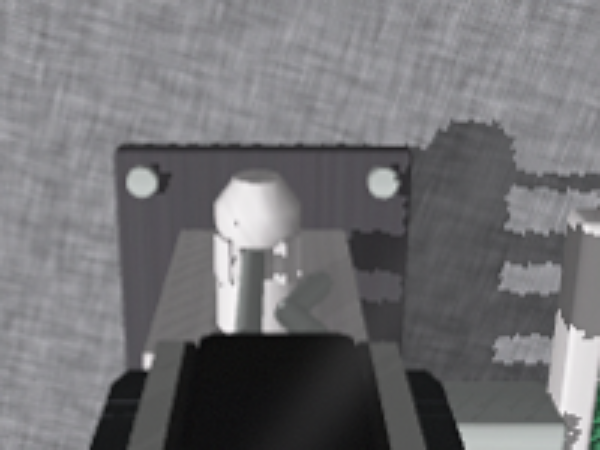

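The leg has entered the hole with no force on it, so I continue down.

Request:
servo_tool --deltas "0 0 0 0 0 3 0;0 0 0 0 0 6 0;0 0 0 0 0 9 0;0 0 0 0 0 12 0;0 0 0 0 0 15 0;0 0 0 0 0 18 0;0 0 0 0 0 21 0;0 0 0 0 0 24 0"

```text
t: 19.2
ee_pos: [0.4897, 0.0632, 0.2958]
orientation: [-1.891, -2.508, 0.0]
contact_force: [-0.1, 0.3, 0.6]
finger_gap: 0.342
gripper_force: 59.3
```

```bash
python3 t.py
```

```text
tcp in bore [  5.8  51.7 215.8] F [-0.   0.3  0.6] T [-0.   -0.17  0.03] 0.3417699452376874
```

Request:
servo_tool --deltas "0 0 0 0 0 2 0;0 0 0 0 0 4 0;0 0 0 0 0 6 0;0 0 0 0 0 8 0;0 0 0 0 0 10 0;0 0 0 0 0 12 0;0 0 0 0 0 14 0;0 0 0 0 0 14 0" --newtons 80

```text
t: 20.0
ee_pos: [0.4893, 0.0632, 0.2812]
orientation: [-1.891, -2.508, 0.001]
contact_force: [2.8, 0.3, -2.7]
finger_gap: 0.344
gripper_force: 80.4
```

```bash
python3 t.py
```

```text
tcp in bore [  5.5  51.7 201.2] F [ 2.8 -0.4 -2.7] T [-0.05 -0.65 -0.01] 0.3437125860696928
```

Request:
servo_tool --deltas "0 0 0 0 0 2 0;0 0 0 0 0 4 0;0 0 0 0 0 6 0;0 0 0 0 0 8 0;0 0 0 0 0 9 0;0 0 0 0 0 10 0;0 0 0 0 0 11 0;0 0 0 0 0 11 0"

```text
t: 20.8
ee_pos: [0.4891, 0.0631, 0.2706]
orientation: [-1.891, -2.507, 0.002]
contact_force: [1.2, 0.0, -0.6]
finger_gap: 0.34
gripper_force: 80.4
```

```bash
python3 t.py
```

```text
tcp in bore [  5.3  51.8 190.6] F [ 1.1 -0.3 -0.6] T [ 0.   -0.36  0.03] 0.33987922710030827
```

Request:
servo_tool --deltas "0 0 0 0 0 0.7 0;0 0 0 0 0 1.4 0;0 0 0 0 0 2.1 0;0 0 0 0 0 2.8 0;0 0 0 0 0 2.8 0"

```text
t: 21.3
ee_pos: [0.4893, 0.0632, 0.268]
orientation: [-1.891, -2.507, 0.001]
contact_force: [-0.1, 0.4, -0.5]
finger_gap: 0.34
gripper_force: 80.5
```

```bash
python3 t.py
```

```text
tcp in bore [  5.5  51.8 188. ] F [ 0.   0.4 -0.5] T [ 0.06 -0.1  -0.02] 0.33981596879444853
```

Not in contact yet; a little further down until force shows.

Request:
servo_tool --deltas "0 0 0 0 0 0.6 0;0 0 0 0 0 1.2 0;0 0 0 0 0 1.8 0;0 0 0 0 0 1.8 0"

```text
t: 21.7
ee_pos: [0.49, 0.0634, 0.2672]
orientation: [-1.891, -2.508, -0.002]
contact_force: [0.2, 1.4, 5.8]
finger_gap: 0.34
gripper_force: 81.3
```

```bash
python3 t.py
```

```text
tcp in bore [  6.2  51.8 187.2] F [0.6 1.3 5.8] T [ 0.43 -0.03 -0.05] 0.33957626330269963
```

Contact at 5.8 N at the expected height. I'll release and retreat.

Request:
servo_tool --deltas "0 0 0 0 0 0 0.7;0 0 0 0 0 0 0.7;0 0 0 0 0 0 0.7;0 0 0 0 0 0 0.7;0 0 0 0 0 0 0.7"

```text
t: 22.2
ee_pos: [0.4893, 0.0631, 0.2661]
orientation: [-1.891, -2.507, 0.001]
contact_force: [0.3, -0.6, -0.4]
finger_gap: 0.702
gripper_force: 0.0
```

Request:
servo_tool --deltas "0 0 0 0 0 -20 0.7;0 0 0 0 0 -60 0.7;0 0 0 0 0 -100 0.7;0 0 0 -40 0 -120 0.7;0 0 0 -60 0 -120 0.7;0 0 0 -60 0 -120 0.7;0 0 0 -60 0 -120 0.7"

```text
t: 22.9
ee_pos: [0.5058, 0.0053, 0.3859]
orientation: [-1.891, -2.506, 0.001]
contact_force: [-0.6, -0.6, -1.1]
finger_gap: 0.703
gripper_force: 0.0
```

```bash
python3 - <<'E'
exec(open('t.py').read())
w=shot('wrist','wf');s=shot('scene','sf');d=shot('side','df')
for n,k in(('w',w),('s',s),('d',d)):
    Q=(((cloud(k)-o)@Rb.T)*1000).reshape(-1,3);x,y,z=Q.T
    for t,mm in(('grip',(z>14)&(z<70)&(abs(x)<30)&(y>36)&(y<72)),('griptop',(z>48)&(z<62)&(abs(x)<30)&(y>36)&(y<72)),('head',(z>23)&(z<36)&(abs(x)<18)&(y<-28)&(y>-80)),('nose',(abs(x)<13)&(y>58)&(y<80)&(z>-5)&(z<12))):
        q=Q[mm]
        if len(q)>5: print(n,t,len(q),np.percentile(q,[2,50,98],axis=0).round(1).tolist())
B=lambda x,y,z:o+Rb.T@(np.array([x,y,z])/1000)
def cr(k):
    p=proj(k,[B(0,20,10)])[0];u,v=int(p[0])-50,int(p[1])-45
    return cv2.resize(k['frame'][v:v+90,u:u+100],(400,360),interpolation=cv2.INTER_CUBIC)
cv2.imwrite('pics/af.png',np.hstack([cr(s),cr(d)])[:,:,::-1])
E
```

```text
tcp in bore [  5.4  -8.4 305.9] F [-0.7 -0.4 -1.1] T [ 0.07 -0.01  0.05] 0.7029133531275616
w grip 1121 [[-6.8, 44.3, 19.5], [10.3, 53.7, 49.6], [26.6, 61.7, 53.0]]
w griptop 797 [[-1.1, 44.4, 48.1], [11.0, 52.9, 50.6], [24.7, 60.9, 53.0]]
w head 1017 [[-12.6, -68.9, 24.9], [-0.4, -49.0, 28.4], [11.8, -32.1, 29.9]]
w nose 287 [[-12.9, 59.5, -1.6], [-2.7, 65.6, 5.2], [8.0, 71.7, 9.1]]
s grip 198 [[2.8, 42.7, 15.8], [23.5, 51.3, 48.2], [29.3, 60.0, 55.2]]
s griptop 103 [[1.8, 42.7, 48.1], [14.2, 51.3, 51.4], [28.5, 59.7, 55.3]]
s head 219 [[-9.4, -70.1, 23.3], [4.9, -50.8, 29.0], [15.6, -32.2, 32.3]]
s nose 41 [[-5.3, 61.1, -2.9], [5.0, 65.1, 5.2], [9.2, 70.0, 9.4]]
d grip 205 [[-5.7, 40.4, 14.7], [7.5, 44.5, 36.7], [27.0, 57.4, 52.1]]
d griptop 40 [[-0.6, 42.0, 48.1], [9.5, 50.3, 49.8], [22.8, 58.4, 52.9]]
d head 148 [[-12.1, -73.0, 23.4], [-0.4, -56.2, 27.5], [12.8, -35.0, 30.1]]
d nose 9 [[-12.1, 58.2, -2.8], [-9.0, 62.5, 3.1], [-5.5, 69.4, 6.1]]
```

View pics/af.png

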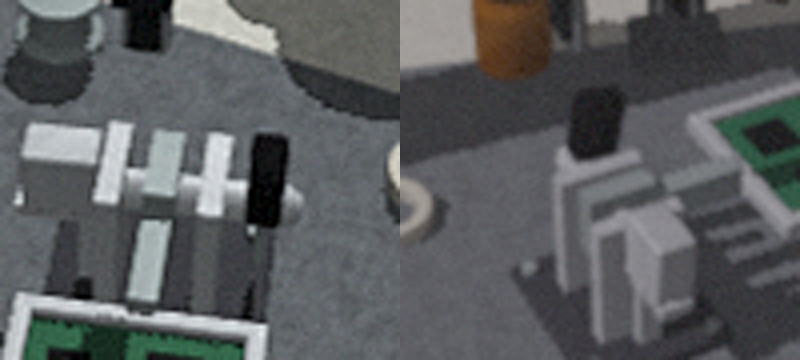

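The views show the grip on the pin with the bow side down, but it leans a little toward +x. I'll quantify that.

```bash
python3 - <<'E'
exec(open('t.py').read())
for n in('w','s'):
    k=load(n+'f');g=cv2.cvtColor(k['frame'],cv2.COLOR_RGB2GRAY)
    P=((cloud(k)-o)@Rb.T)*1000;x,y,z=np.moveaxis(P,-1,0)
    q=P[(z>44)&(z<60)&(x>-15)&(x<34)&(y>38)&(y<66)&(g<70)]
    i=cv2.minAreaRect(q[:,:2].astype(np.float32));print(n,len(q),np.round(i[0],1),np.round(i[1],1),round(i[2],1))
    for a in range(-6,30,4):
        r=q[(q[:,0]>a)&(q[:,0]<a+4)]
        if len(r)>5: print('  x',a+2,'ztop',np.percentile(r[:,2],75).round(1),len(r))
    # front face of grip (scene sees +x face): x vs z
    f=P[(z>14)&(z<48)&(x>8)&(x<34)&(y>40)&(y<64)&(g<70)]
    for a in range(14,50,6):
        r=f[(f[:,2]>a)&(f[:,2]<a+6)]
        if len(r)>3: print('  z',a+3,'xface',np.median(r[:,0]).round(1),len(r))
E
```

```text
tcp in bore [  5.3  -7.5 305.5] F [-0.3 -0.7 -0.1] T [ 0.01 -0.06  0.04] 0.702509343442186
w 914 [12.4 52.8] [17.5 30.3] 89.4
  x -4 ztop 44.5 7
  x 0 ztop 52.5 123
  x 4 ztop 52.4 129
  x 8 ztop 51.7 120
  x 12 ztop 51.3 120
  x 16 ztop 50.3 137
  x 20 ztop 49.5 118
  x 24 ztop 48.6 119
  x 28 ztop 47.4 41
  z 23 xface 11.4 8
  z 29 xface 18.3 9
  z 35 xface 9.8 5
  z 41 xface 18.7 16
  z 47 xface 25.1 114
s 118 [15.9 51.9] [16.6 31.5] 90.0
  x 4 ztop 53.4 10
  x 8 ztop 54.6 16
  x 12 ztop 52.9 16
  x 16 ztop 52.6 17
  x 20 ztop 50.9 16
  x 24 ztop 49.7 14
  x 28 ztop 49.6 23
  z 17 xface 23.8 16
  z 23 xface 25.1 12
  z 29 xface 25.4 14
  z 35 xface 27.3 12
  z 41 xface 28.5 15
  z 47 xface 27.6 21
```

It leans about 10° toward +x while resting on the pin, taking up the play of the leg in the hole. I'll regrip to stand it square, press once more, and see if it stays.

Request:
servo_tool --deltas "0 0 0 30 0 0 0.7;0 0 0 60 0 0 0.7;0 0 0 60 0 40 0.7;0 0 0 60 0 80 0.7;0 0 0 60 0 105 0.7;0 0 0 60 0 117 0.7;0 0 0 60 0 117 0.7;0 0 0 60 0 117 0.7"

```text
t: 23.85
ee_pos: [0.49, 0.0634, 0.2701]
orientation: [1.891, 2.509, 0.0]
contact_force: [0.3, 0.1, -0.9]
finger_gap: 0.7
gripper_force: 0.0
```

Request:
servo_tool --deltas "0 0 0 0 0 0 0;0 0 0 0 0 0 0;0 0 0 0 0 0 0;0 0 0 0 0 0 0;0 0 0 0 0 0 0;0 0 0 0 0 0 0" --newtons 50

```text
t: 24.45
ee_pos: [0.4901, 0.0632, 0.2702]
orientation: [1.891, 2.508, 0.001]
contact_force: [1.1, -0.4, 5.2]
finger_gap: 0.342
gripper_force: 51.3
```

```bash
python3 t.py
```

```text
tcp in bore [  6.3  51.5 190.2] F [ 1.  -0.7  5.2] T [ 0.06 -0.13 -0.01] 0.3416594046369835
```

Request:
servo_tool --deltas "0 0 0 0 0 0.4 0;0 0 0 0 0 0.8 0;0 0 0 0 0 1.2 0;0 0 0 0 0 1.2 0"

```text
t: 24.85
ee_pos: [0.4905, 0.0633, 0.2697]
orientation: [1.891, 2.507, 0.003]
contact_force: [0.3, 1.1, 8.8]
finger_gap: 0.346
gripper_force: 52.1
```

Request:
servo_tool --deltas "0 0 0 0 0 0.5 0.37;0 0 0 0 0 0.5 0.37;0 0 0 0 0 0.5 0.4;0 0 0 0 0 0.5 0.4;0 0 0 0 0 0.5 0.45;0 0 0 0 0 0.5 0.6;0 0 0 0 0 0.5 0.7;0 0 0 0 0 0.5 0.7"

```text
t: 25.65
ee_pos: [0.4894, 0.0632, 0.2676]
orientation: [-1.891, -2.508, 0.001]
contact_force: [-0.0, 0.0, -0.4]
finger_gap: 0.7
gripper_force: 0.0
```

Request:
servo_tool --deltas "0 0 0 0 0 -20 0.7;0 0 0 0 0 -60 0.7;0 0 0 0 0 -100 0.7;0 0 0 -40 0 -120 0.7;0 0 0 -60 0 -120 0.7;0 0 0 -60 0 -120 0.7;0 0 0 -60 0 -120 0.7"

```text
t: 26.35
ee_pos: [0.5058, 0.0054, 0.3873]
orientation: [-1.891, -2.506, 0.001]
contact_force: [-0.5, -0.0, -0.5]
finger_gap: 0.697
gripper_force: 0.0
```

```bash
python3 - <<'E'
exec(open('t.py').read())
w=shot('wrist','wg');s=shot('scene','sg');d=shot('side','dg')
for n,k in(('w',w),('s',s)):
    g=cv2.cvtColor(k['frame'],cv2.COLOR_RGB2GRAY)
    P=((cloud(k)-o)@Rb.T)*1000;x,y,z=np.moveaxis(P,-1,0)
    q=P[(z>44)&(z<60)&(x>-15)&(x<34)&(y>38)&(y<66)&(g<70)]
    i=cv2.minAreaRect(q[:,:2].astype(np.float32));print(n,len(q),np.round(i[0],1),np.round(i[1],1),round(i[2],1))
    for a in range(-10,30,4):
        r=q[(q[:,0]>a)&(q[:,0]<a+4)]
        if len(r)>5: print('  x',a+2,'ztop',np.percentile(r[:,2],75).round(1),len(r))
    h=P[(z>26)&(z<36)&(abs(x)<15)&(y<-36)&(y>-68)]
    print('head tilt slope x',np.polyfit(h[:,0],h[:,2],1).round(3))
E
```

```text
tcp in bore [  5.4  -8.4 307.3] F [-0.5  0.1 -0.5] T [ 0.03  0.02 -0.04] 0.6967314700073518
w 909 [13.  52.8] [17.6 30.1] 88.1
  x 0 ztop 52.2 104
  x 4 ztop 52.7 142
  x 8 ztop 51.9 120
  x 12 ztop 51.1 119
  x 16 ztop 50.5 128
  x 20 ztop 49.9 127
  x 24 ztop 48.9 122
  x 28 ztop 48.0 47
head tilt slope x [-1.6000e-02  2.8321e+01]
s 116 [17.1 51.4] [16.5 30.3] 89.5
  x 4 ztop 53.8 11
  x 8 ztop 53.3 16
  x 12 ztop 53.5 16
  x 16 ztop 52.6 12
  x 20 ztop 51.4 17
  x 24 ztop 50.7 18
  x 28 ztop 49.1 21
head tilt slope x [-0.05  29.313]
```

The clip settles to the same pose on its own: its natural rest within the hole's play, seated on the pin. The pin's head is level on the ledge. Handing in.

```bash
python3 -c "
from rig import order
print(order.job_done())"
```

```text
the job is handed in; nothing more can be done
None
```

I handed the job in at about 26 s: the pin is fully home with its head upright on the ledge, and the R-clip's leg is through the cross-hole with its grip resting on the pin. The clip leans about 10° toward the board; I stood it square and pressed it down again, but it went back to the same lean, so I left it there. I did not measure the bow's spring-over directly. I inferred it from the push force passing and the grip reaching its expected height, and I got no verdict back.

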